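# Index a board under the camera microscope and set the brake

### The arm

A 6-joint arm with a two-finger parallel gripper is mounted at the origin on the work surface. World frame = base frame: x ahead of the robot, y to its left, z up, the work surface at z = 0. Lengths are in m, angles in rad, forces in N, time in s.
With the tool pointing down it reaches from about 0.375 to 0.975 m from the base axis. Payload 3.8 kg.
Tool frame: the origin (TCP) lies between the finger pads; the fingertips stand 22 mm ahead of it and the grasp point (between the pads) lies 3 mm ahead of it (bot.finger_overhang is the distance from the TCP to the fingertips, in m); x points along the fingers, y is the direction in which the jaws open and shut, and the axes are right-handed (so a half turn about x gives the same grasp; the last joint's range is limited). The gripper opens to 85 mm and grips with 20 to 120 N. Pads are 22 mm wide; open, the fingers measure 114 mm over their backs; the gripper's body (76 mm by 85 mm) begins 54 mm behind the grasp point. The pads swing forward as they close: fully open they stand 13 mm farther back than shut.
Start: joints at [-1.281, 0.264, 1.604, -0, 1.274, -0.037], TCP at [0.217, -0.639, 0.253] pointing down, gripper open.
Joint ranges: [-2.63, 2.63], [-0.94, 2.18], [0.31, 2.57], [-1.31, 4.45], [0, 2.66], [-2.55, 2.55]. Speed limits (rad/s): [2.57, 2.57, 3.14, 3.14, 3.14, 3.14].

### API

Orientations are given as a rotation vector (axis times angle).
In Python, from workcell import bot gives the robot as it stands. The module is installed in compiled form; this text tells all that it offers.
- The arm moves only by the tool arm_command, never from a script. Its argument "series" is a list that holds one entry, the list of rows, each a list of 7 numbers: the turn, a rotation vector about the tool's x, y, z in rad, then the shift along the tool's x, y, z in cm, then the opening, from 0 (shut) to 1 (fully open). In form: [[[rx, ry, rz, x, y, z, grip], ...]]. A call has 1 to 10 rows; each row shifts and turns the pose as measured when the row begins, along the tool's axes as they then stand; what a row does not reach is not made up. A row lasts 1/10 s, in which the tool goes at most 50 mm and 8.59 degrees, less where a joint would pass 70% of its speed; a pose out of reach is approached as far as the arm can. A call is refused whole if a number of a shift passes 5 or a number of a turn 0.15, either way. A call with a gripper value outside its range is refused whole. The fingers move at their own pace and stop on an object; "newtons" is the grip in N (left out, the last holds). Time passes only in rows, so rows that do not move let the fingers close. It gives the time, the measured TCP pose, the force and the opening at its end, in the units of the state.
- bot.read_state(): the state, without advancing time (a new reading comes with each control period).
- bot.read_camera(name): name is "scene" or "top"; returns (picture, depth): 384x512x3 uint8, blue, green, red; 384x512 float32, m along the optical axis (not along the pixel's ray), 0 where there is no reading.
- bot.camera_info(name): a dict with "K" (3x3 intrinsics, pixels), "extrinsics" (4x4, takes a point from camera to world coordinates). Camera axes: x right, y down, z forward; pixel columns grow to the right and rows downward; lengths in m; the calibration is good to about 2 mm. A picture is of the moment at which its call begins. camera_info takes no time and is no camera call.
- bot.finish_job(): hands the job in, once; it reports no verdict.
The state is a dict: "time": time; "q": joint angles; "joint_vel": joint speeds; "joint_torque": joint torques, N m; "tool_pos": TCP position; "tcp_rot": TCP orientation; "wrist_force": force on the tool from outside, world axes, zero at the start; "torque": the same for the moment, N m; "width": opening from 0.0 (shut) to 1.0 (fully open).
Only numpy, scipy, OpenCV 4.12 (cv2) and the standard library are available. Lean on these libraries where they do the work, as an engineer would, in place of code of your own. Each camera call takes 0.05 s, during which the arm holds its last target.

### The job

Push the spokes of the rotary board holder round until the large square chip on its circuit board is centred under the lens of the camera microscope, and then push the brake lever round to its locked end stop, towards the robot. Do not touch the circuit board or the microscope, leave the lidded parts pot standing in the middle of the turntable without lifting or tipping it, and leave everything else on the bench where it is.

Things in the scene. Friction and masses are not known exactly. Their poses are not given: they have to be found in the camera images.
- axis (a point): centre of the turntable, on its upright rotation axis, at its top face 42 mm above the bench. An aluminium disc 170 mm across (underside 28 mm up) on a foot plate 170 x 170 mm, 8 mm thick. Turns freely both ways, many turns, against light friction (about 1 N at a spoke), and stays where it is left. Four spokes stick out from its rim
- spoke_ball (a point): centre of the black 18 mm ball that ends one of the four equal spokes: 136 mm from the axis, 36 mm above the bench. The spokes are level steel rods 10 mm thick, at 45, 135, 225 and 315 degrees from the direction axis-to-chip (this one at +45, anticlockwise from above); between rim (85 mm from the axis) and ball (127 mm) a finger reaching down beside a spoke can push it
- chip (a point): centre of the top of the large square chip, 22 x 22 x 2 mm, 46 mm above the bench and 55 mm from the turntable's axis, on the 46 x 74 mm circuit board that is screwed to one side of the turntable and turns with it; the other parts on the board are much smaller
- turntable (a joint): angle of the turntable relative to its foot, rad, growing anticlockwise seen from above; any value is possible and the target value differs from start to start
- lens (a point): centre of the lens at the lower end of the camera microscope, 140 mm above the bench and 55 mm from the turntable's axis, on the side away from the robot; the chip must come vertically under it
- microscope: fixed camera microscope: lens tube 26 mm across, 140 to 240 mm above the bench, on a level 12 mm bar at 215 mm height running outward to an upright 14 mm post, 245 mm tall, 200 mm from the turntable's axis, on a round foot 76 mm across. Origin on the turntable's axis at bench level; its x axis points to lens and post
- brake (a joint): angle of the brake lever, rad: 0 to 1.4, growing clockwise seen from above; near 0 (start, 0 to 0.35) the lever sticks out sideways to the right, away from the turntable, and at 1.4 it is locked against its end stop, pointing roughly towards the robot. Light friction (about 1 N); stays where it is left
- brake_pivot (a point): point on the brake lever's vertical axis, 40 mm above the bench, at lever height; a round post 26 mm across with a 32 mm cap (46 mm high), to the right of the turntable on the 90 mm wide tongue (8 mm thick) of its foot plate; a 12 mm stop pin 50 mm high stands 32 mm from it, on the side towards the robot
- brake_tip (a point): centre of the 18 mm black ball at the end of the brake lever, 75 mm from the pivot, 40 mm above the bench; the lever between is a level steel rod 10 mm thick
- parts_pot: lidded aluminium pot, 46 mm across, 27 mm tall, standing loose in the middle of the turntable; origin at the centre of its underside, 42 mm above the bench. It turns along with the turntable
- flux_jar: small closed round jar of flux, 42 mm across, 38 mm tall, standing on the bench left of the turntable; origin under its centre. Leave alone
- screwdriver: screwdriver 160 mm long lying on the bench beyond the brake lever; origin at its middle, on the bench. Leave alone
- tweezers: steel tweezers 120 mm long, lying on the bench between robot and turntable; origin at the middle, on the bench. Leave alone
- solder_reel: flanged plastic reel, 56 mm across, 40 mm tall, standing on the bench left of and beyond the turntable; origin under its centre. Leave alone
- phone: mobile phone 148 x 72 x 9 mm lying on the bench to the robot's left; origin under its centre. Leave alone
- drink_cup: closed drinking cup, 86 mm across, 117 mm tall, on the left; origin under its centre. Leave alone

How it is judged:
By the outcome, as a careful person would: the job done as asked, in the order asked, and still so for the second after the job is handed in, with the robot touching nothing.
It also fails if it takes over 69 s, if anything falls off the work surface, if the arm or the gripper's body presses on something with over 40 N, if the wrist force passes 120 N, or if a joint passes its speed limit or range.

## Working session

There is one attempt and no reset: what is moved stays moved. The work goes in short steps, Python scripts to look and compute and a tool call to move; the robot and the scene stay as the last step left them, time stands still between calls to the robot, and variables do not carry over. Pictures are saved under pics/ and viewed, and the job is handed in when it is done.

Besides the shell and the picture viewer there is one more tool, called as a command line: name --argument value ..., lists and objects as JSON in quotes. arm_command: Moves the arm, as the interface text tells. Its arguments: {"type":"object","properties":{"series":{"type":"array"},"newtons":{"type":"number"}},"required":["series"]}

```bash
mkdir -p pics
python3 - <<'E'
from workcell import bot
import cv2,numpy as np
s=bot.read_state();print(s)
for n in("scene","top"):
    p,d=bot.read_camera(n);cv2.imwrite(f"pics/{n}0.png",p);np.save(f"{n}0_d.npy",d)
    c=bot.camera_info(n);print(n,c["K"],c["extrinsics"])
E
```

```text
{'time': 0.0, 'q': array([-1.28090382e+00,  2.64808819e-01,  1.60538514e+00,  2.30970278e-05,
        1.27370901e+00, -3.69039626e-02]), 'joint_vel': array([-1.11763406e-04, -1.19932648e-03, -1.08167871e-04, -1.16607320e-03,
        5.71775911e-05, -1.02839475e-03]), 'joint_torque': array([ 4.35056310e-03, -5.15100074e+01, -3.67312288e+01,  2.69874090e-04,
        1.29051527e-02, -1.08604974e-05]), 'tool_pos': array([ 0.21648739, -0.63861354,  0.25191845]), 'tcp_rot': array([ 2.04523946,  0.33961228, -2.0457983 ]), 'wrist_force': array([ 0.083054  , -0.73210014,  0.03941772]), 'torque': array([ 0.03343375,  0.04258016, -0.03618077]), 'width': 0.9988342148123116}
scene [[364.07327449   0.         258.66059934]
 [  0.         364.07327449 192.48917895]
 [  0.           0.           1.        ]] [[-0.77188774  0.53521213 -0.34312869  0.89571207]
 [ 0.63566388  0.65904361 -0.40198627  0.44736187]
 [ 0.01098885 -0.52840279 -0.84892269  1.01202766]
 [ 0.          0.          0.          1.        ]]
top [[419.55526385   0.         252.62900122]
 [  0.         419.55526385 184.84220894]
 [  0.           0.           1.        ]] [[-0.02640276 -0.98454107  0.17315247  0.3136571 ]
 [-0.99961151  0.02445546 -0.01337025  0.0481544 ]
 [ 0.00892904 -0.17343822 -0.98480427  1.44407217]
 [ 0.          0.          0.          1.        ]]
```

View pics/scene0.png

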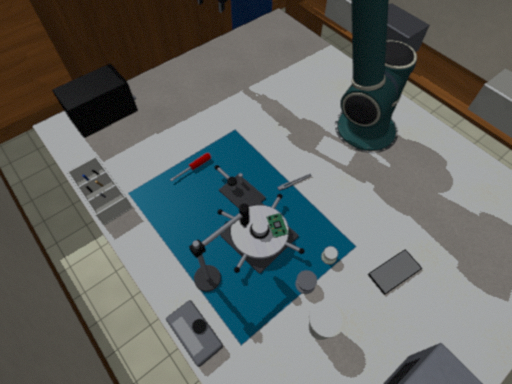

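View pics/top0.png

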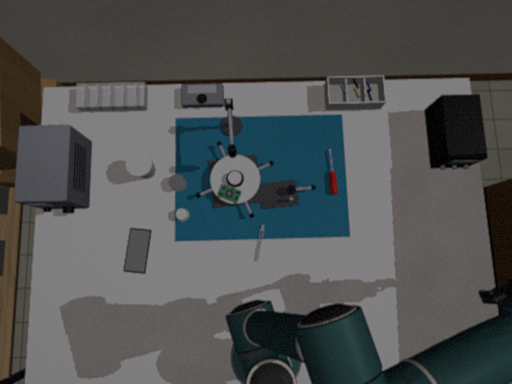

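Run:
```python
import cv2
p=cv2.imread("pics/top0.png");cv2.imwrite("pics/topz.png",cv2.resize(p[40:240,120:385],None,fx=3,fy=3,interpolation=cv2.INTER_CUBIC))
```

```text
(no output)
```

View pics/topz.png

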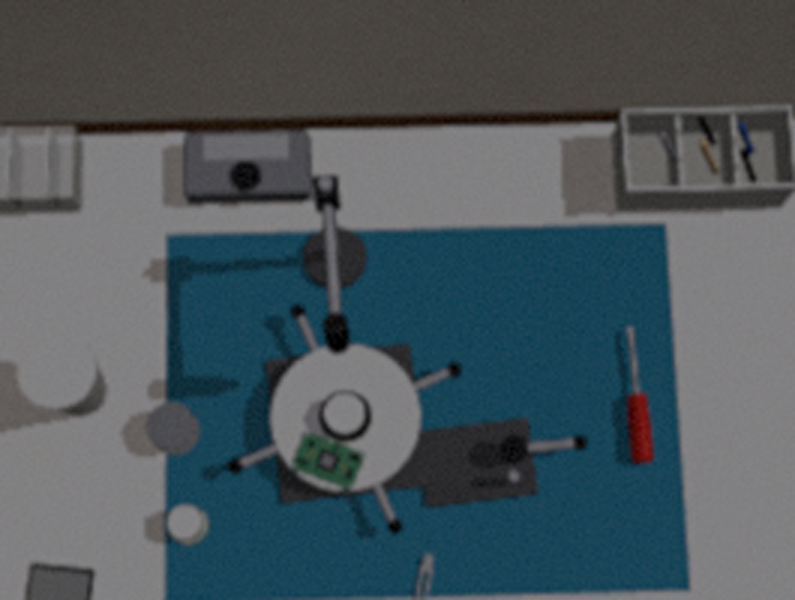

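```bash
cat > h.py <<'E'
import numpy as np,cv2
from workcell import bot
def ray(n,u,v,z):
    c=bot.camera_info(n);K=c["K"];E=c["extrinsics"]
    d=E[:3,:3]@np.linalg.solve(K,[u,v,1.]);o=E[:3,3]
    return o+d*(z-o[2])/d[2]
def proj(n,P):
    c=bot.camera_info(n);E=c["extrinsics"];q=E[:3,:3].T@(np.asarray(P)-E[:3,3]);q=c["K"]@q;return q[:2]/q[2]
def dark(img,u,v,r=4,th=45):
    g=img.max(2).astype(float);H=g.shape
    y,x=np.mgrid[int(v)-r:int(v)+r+1,int(u)-r:int(u)+r+1]
    w=np.clip(th-g[y,x],0,None);w[(x-u)**2+(y-v)**2>r*r]=0
    return (w*x).sum()/w.sum(),(w*y).sum()/w.sum()
E
python3 - <<'E'
from h import *
t=cv2.imread("pics/top0.png");s=cv2.imread("pics/scene0.png")
for z in[(299,311),(454,370),(395,526),(235,465),(581,441)]:
    u,v=z[0]/3+120-.33,z[1]/3+40-.33
    for _ in range(3): u,v=dark(t,u,v)
    h=.04 if z[0]==581 else .036
    P=ray("top",u,v,h);print((u,v),P,"scene pred",proj("scene",P))
cv2.imwrite("pics/scz.png",cv2.resize(s[150:300,160:320],None,fx=4.5,fy=4,interpolation=cv2.INTER_CUBIC)) if 0 else cv2.imwrite("pics/scz.png",cv2.resize(s[150:300,160:320],None,fx=4,fy=4,interpolation=cv2.INTER_CUBIC))
# chip
g=cv2.inRange(cv2.cvtColor(t,cv2.COLOR_BGR2HSV),(45,80,30),(85,255,255));g[:170]=0
ys,xs=np.nonzero(g[:, :260]);print("board",xs.min(),xs.max(),ys.min(),ys.max(),len(xs))
E
```

```text
(np.float64(218.66968325791856), np.float64(143.2443438914027)) [0.71049353 0.14283936 0.036     ] scene pred [236.65146227 269.97002428]
(np.float64(271.05809128630705), np.float64(162.72614107883817)) [ 0.6369058  -0.03640419  0.036     ] scene pred [219.86802041 211.61114297]
(np.float64(251.14705882352942), np.float64(215.12132352941177)) [0.45793253 0.03675473 0.036     ] scene pred [279.72595428 195.9339592 ]
(np.float64(197.64110429447854), np.float64(194.93865030674846)) [0.53112229 0.21628673 0.036     ] scene pred [301.731349   251.04157341]
(np.float64(312.9344262295082), np.float64(187.1762295081967)) [ 0.54738304 -0.17563743  0.04      ] scene pred [216.67392944 167.08567784]
board 219 255 185 376 224
```

View pics/scz.png

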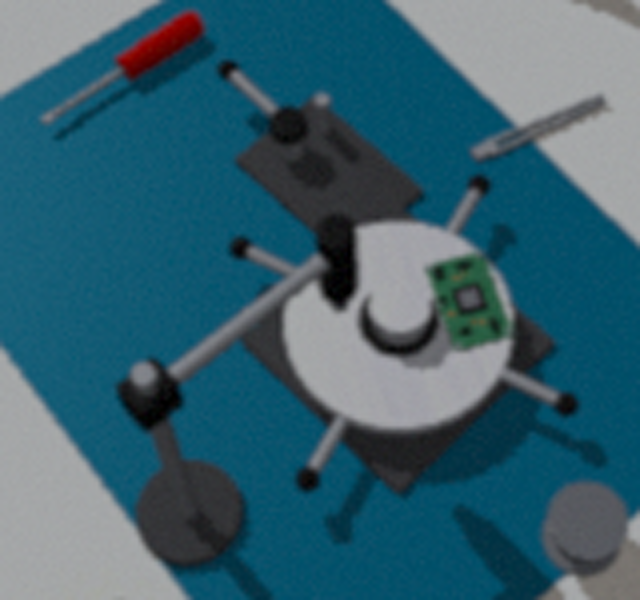

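Run:
```python
from h import *
A=np.array([.5841,.08985])
for u,v in[(327/3+120-.33,459/3+40-.33)]:
    P=ray("top",u,v,.046);d=P[:2]-A;print("chip",P,np.hypot(*d),np.degrees(np.arctan2(d[1],d[0])))
P=ray("scene",468/4+160-.4,298/4+150-.4,.046);d=P[:2]-A;print("chip sc",P,np.hypot(*d),np.degrees(np.arctan2(d[1],d[0])))
for n in("top","scene"):
    D=np.load(n+"0_d.npy");c=bot.camera_info(n);v,u=np.mgrid[:384,:512]
    C=np.linalg.solve(c["K"],np.stack([u,v,np.ones_like(u)]).reshape(3,-1)*D.ravel())
    W=(c["extrinsics"][:3,:3]@C).T+c["extrinsics"][:3,3]
    ok=(D.ravel()>0)&(np.hypot(W[:,0]-A[0],W[:,1]-A[1])<.27)
    for lo,hi in((.16,.212),(.212,.23),(.235,.26)):
        Q=W[ok&(W[:,2]>lo)&(W[:,2]<hi)];
        if len(Q)<3: continue
        d=Q[:,:2]-A;r=np.hypot(*d.T)
        print(n,lo,hi,len(Q))
        for a,b in((0,.09),(.09,.18),(.18,.26)):
            m=(r>=a)&(r<b)
            if m.any(): 
                mm=d[m].mean(0);print("  ",a,b,m.sum(),mm,np.degrees(np.arctan2(mm[1],mm[0])))
        m=(r>.075)&(r<.185)
        if lo==.212 and m.sum()>5:
            l=cv2.fitLine(d[m].astype(np.float32),cv2.DIST_HUBER,0,.01,.01).ravel();print("line",l,np.degrees(np.arctan2(l[1],l[0])))
# foot disc masks: dark grey
for n in("top","scene"):
    s=cv2.imread(f"pics/{n}0.png");ctr=(231,126) if n=="top" else (207,278)
    hsv=cv2.cvtColor(s,cv2.COLOR_BGR2HSV);m=((hsv[...,1]<70)&(hsv[...,2]<90)).astype(np.uint8)
    mm=np.zeros_like(m);cv2.circle(mm,ctr,19,1,-1);m=m*mm
    ys,xs=np.nonzero(m)
    h=cv2.convexHull(np.stack([xs,ys],1).astype(np.int32));(cx,cy),ax,an=cv2.fitEllipse(h)
    cv2.imwrite(f"pics/m_{n}.png",cv2.resize(np.hstack([m*255])[ctr[1]-30:ctr[1]+30,ctr[0]-30:ctr[0]+30],None,fx=5,fy=5))
    P=ray(n,cx,cy,.008);d=P[:2]-A;print("foot",n,cx,cy,ax,P,np.hypot(*d),np.degrees(np.arctan2(d[1],d[0])))
```

```text
chip [0.53469447 0.11062186 0.046     ] 0.05359455916679406 157.19636159756
chip sc [0.53415898 0.10876422 0.046     ] 0.053402748170373 159.2567603149831
top 0.16 0.212 37
   0 0.09 30 [0.04620113 0.00027123] 0.33636435231030914
   0.09 0.18 1 [0.17573032 0.01437787] 4.677397130899433
   0.18 0.26 6 [0.19033556 0.00817701] 2.4599714926712797
top 0.212 0.23 186
   0 0.09 31 [0.07009564 0.00442406] 3.611415421136919
   0.09 0.18 107 [0.13462581 0.00629501] 2.6771590745652225
   0.18 0.26 48 [0.19354972 0.0099209 ] 2.934277568312934
line [0.99929184 0.0376281  0.13092561 0.0061924 ] 2.1564403
top 0.235 0.26 80
   0 0.09 56 [0.0549302  0.00262843] 2.7395379481984703
   0.18 0.26 24 [0.19984905 0.00922265] 2.642215958410475
scene 0.16 0.212 120
   0 0.09 73 [0.06096345 0.00999079] 9.306993891292318
   0.09 0.18 2 [0.13462682 0.00965615] 4.102533001857521
   0.18 0.26 45 [0.20249825 0.0158346 ] 4.471215733861049
scene 0.212 0.23 354
   0 0.09 71 [0.07094986 0.00665192] 5.356124153452409
   0.09 0.18 182 [0.13551838 0.00670972] 2.8344872493838738
   0.18 0.26 101 [0.20106319 0.01338689] 3.809159280267724
line [0.99882984 0.04836278 0.13059412 0.00650483] 2.7720644
scene 0.235 0.26 116
   0 0.09 79 [0.05615455 0.00248099] 2.529765627972593
   0.18 0.26 37 [0.20057791 0.00947248] 2.7038372045588894
foot top 231.26419067382812 125.5134506225586 (18.81443214416504, 38.571189880371094) [0.78259477 0.09908748 0.008     ] 0.19870959603624744 2.664489886748006
foot scene 205.8599853515625 275.68865966796875 (25.405689239501953, 31.451169967651367) [0.783165   0.09220647 0.008     ] 0.1990789517214441 0.6782173058524449
```

```bash
cat >> h.py <<'E'
from scipy.spatial.transform import Rotation as Ro
A=np.array([.5841,.08985])
def pol(r,deg): return A+r*np.array([np.cos(np.radians(deg)),np.sin(np.radians(deg))])
def tool(dw):
    return Ro.from_rotvec(bot.read_state()["tcp_rot"]).as_matrix().T@np.asarray(dw)*100
E
python3 - <<'E'
from h import *
s=bot.read_state();R=Ro.from_rotvec(s["tcp_rot"]).as_matrix();print(R.round(3),bot.finger_overhang)
p=pol(.108,219);print(p,tool(np.r_[p,.12]-s["tool_pos"]))
for n,z in((("jar"),(187,523)),("reel",(173,428)),("tw",(427,575))): print(n,ray("top",z[0]/3+119.7,z[1]/3+39.7,.03))
print("cap",ray("top",513/3+119.7,449/3+39.7,.046),"pin",ray("top",515/3+119.7,477/3+39.7,.05), ray("scene",288/4+159.6,126/4+149.6,.046), ray("scene",321/4+159.6,100/4+149.6,.05))
E
```

```text
[[-0.001  0.321 -0.947]
 [ 0.002 -0.947 -0.321]
 [-1.    -0.002 -0.   ]] 0.022
[0.50016824 0.0218834 ] [ 13.31967604 -53.42325315 -48.07076969]
jar [0.46817559 0.26985821 0.03      ]
reel [0.57727261 0.28608799 0.03      ]
tw [0.40294544 0.00157726 0.03      ]
cap [ 0.54075372 -0.09906412  0.046     ] pin [ 0.50831505 -0.09954377  0.05      ] [ 0.54499291 -0.09738484  0.046     ] [ 0.51074318 -0.09842602  0.05      ]
```

arm_command --series '[[[0.11,0,0,0,0,0,0],[0.11,0,0,0,0,0,0],[0.106,0,0,0,0,0,0],[0,0,0,0,0,0,0],[0,0,0,0,-4.4,-2.2,0],[0,0,0,0,-4.4,-2.2,0],[0,0,0,0,-4.4,-2.2,0],[0,0,0,0,-4.4,-2.2,0],[0,0,0,0,-4.4,-2.2,0],[0,0,0,0,-4.4,-2.2,0]]]' --newtons 40

```text
time: 1.1
tool_pos: [0.3487, -0.3721, 0.2463]
tcp_rot: [-2.21, -0.006, 2.219]
wrist_force: [1.7, -1.2, 0.7]
width: 0.003
```

arm_command --series '[[[0,0,0,0,-4.4,-1.7,0],[0,0,0,0,-4.4,-1.7,0],[0,0,0,0,-4.4,-1.7,0],[0,0,0,0,-4.4,-1.7,0],[0,0,0,0,-4.4,-1.7,0],[0,0,0,0,-4.4,-1.7,0],[0,0,0,0,-4.4,-1.7,0],[0,0,0,0,-4.4,-1.7,0],[0,0,0,0,-4.2,-1.7,0],[0,0,0,0,0,0,0]]]'

```text
time: 2.1
tool_pos: [0.5022, 0.0455, 0.2495]
tcp_rot: [2.213, 0.044, -2.21]
wrist_force: [-0.4, -0.7, 0.1]
width: 0.001
```

arm_command --series '[[[0,0,0,0,2.3,0.2,0],[0,0,0,0,0,0,0],[0,0,0,4,0,0,0],[0,0,0,4,0,0,0],[0,0,0,2,0,0,0],[0,0,0,0,0,0,0]]]'

```text
time: 2.7
tool_pos: [0.5014, 0.0234, 0.1477]
tcp_rot: [2.21, 0.058, -2.201]
wrist_force: [0.1, 0.2, -0.9]
width: -0.001
```

Run:
```python
from h import *
s=bot.read_state();R=Ro.from_rotvec(s["tcp_rot"]).as_matrix();print(R.round(3),s["tool_pos"])
print(tool(np.r_[.500,.022,.047]-s["tool_pos"]))
```

```text
[[ 0.004  0.042 -0.999]
 [ 0.011 -0.999 -0.042]
 [-1.    -0.011 -0.004]] [0.50135916 0.02344689 0.147693  ]
[10.06656422  0.24475785  0.18600625]
```

arm_command --series '[[[0.04,-0.004,0.011,0,0.2,0.2,0],[0,0,0,4,0,0,0],[0,0,0,3,0,0,0],[0,0,0,2,0,0,0],[0,0,0,1,0,0,0],[0,0,0,0,0,0,0]]]'

```text
time: 3.3
tool_pos: [0.5047, 0.0192, 0.0521]
tcp_rot: [2.233, -0.0, -2.21]
wrist_force: [-0.4, -0.3, 0.9]
width: -0.001
```

Run:
```python
from h import *
p,_=bot.read_camera("scene");cv2.imwrite("pics/s1.png",cv2.resize(p[130:310,150:360],None,fx=3,fy=3,interpolation=cv2.INTER_CUBIC))
s=bot.read_state();R=Ro.from_rotvec(s["tcp_rot"]).as_matrix();print(R.round(3),s["tool_pos"])
for a in range(219,110,-6):
    print(a,(pol(.108,a)*100).round(2),((pol(.108,a-6)-pol(.108,a))*-100).round(2)[::-1])
```

```text
[[ 0.012  0.    -1.   ]
 [-0.    -1.    -0.   ]
 [-1.     0.    -0.012]] [0.50532293 0.01922667 0.05289062]
219 [50.02  2.19] [-0.91  0.66]
213 [49.35  3.1 ] [-0.98  0.57]
207 [48.79  4.08] [-1.03  0.46]
201 [48.33  5.11] [-1.08  0.35]
195 [47.98  6.19] [-1.11  0.24]
189 [47.74  7.3 ] [-1.12  0.12]
183 [47.62  8.42] [-1.13 -0.  ]
177 [47.62  9.55] [-1.12 -0.12]
171 [47.74 10.67] [-1.11 -0.24]
165 [47.98 11.78] [-1.08 -0.35]
159 [48.33 12.86] [-1.03 -0.46]
153 [48.79 13.89] [-0.98 -0.57]
147 [49.35 14.87] [-0.91 -0.66]
141 [50.02 15.78] [-0.84 -0.76]
135 [50.77 16.62] [-0.76 -0.84]
129 [51.61 17.38] [-0.66 -0.91]
123 [52.53 18.04] [-0.57 -0.98]
117 [53.51 18.61] [-0.46 -1.03]
111 [54.54 19.07] [-0.35 -1.08]
```

View pics/s1.png

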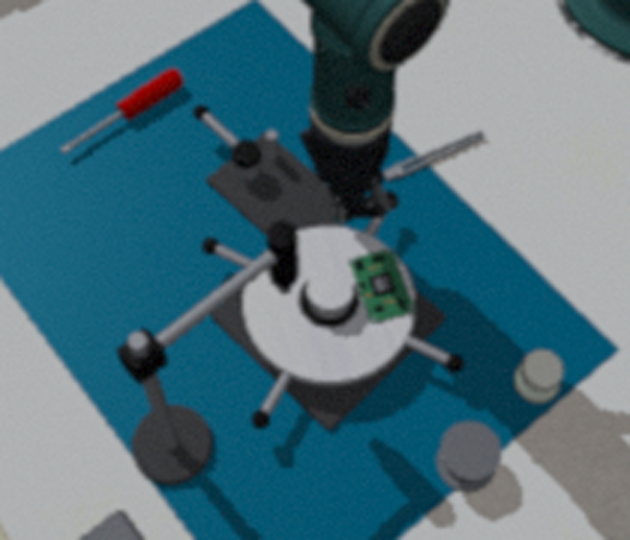

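arm_command --series '[[[0,0,0,0.9,0,0.3,0],[0,0,0,0,-0.5,0.6,0],[0,0,0,0,-0.8,0.6,0],[0,0,0,0,-1.0,0.5,0],[0,0,0,0,-1.0,0.4,0],[0,0,0,0,-1.1,0.3,0],[0,0,0,0,-1.1,0.2,0],[0,0,0,0,-1.1,0.1,0]]]'

```text
time: 4.15
tool_pos: [0.4783, 0.0897, 0.0489]
tcp_rot: [2.248, -0.001, -2.194]
wrist_force: [0.3, -2.0, 0.7]
width: 0.001
```

```bash
cat >> h.py <<'E'
def where():
    s=bot.read_state();d=s["tool_pos"][:2]-A
    print("t",round(s["time"],2),"pos",s["tool_pos"].round(4),"r",np.hypot(*d).round(4),"ang",(np.degrees(np.arctan2(d[1],d[0]))%360).round(1),"F",s["wrist_force"].round(1))
    print(Ro.from_rotvec(s["tcp_rot"]).as_matrix().round(3).tolist())
E
python3 -c "
from h import *
where()"
```

```text
t 4.15 pos [0.4783 0.0897 0.0489] r 0.1058 ang 180.1 F [ 0.3 -2.   0.7]
[[0.025, -0.0, -1.0], [-0.001, -1.0, 0.0], [-1.0, 0.001, -0.025]]
```

arm_command --series '[[[0,-0.025,0,0.4,-1.1,0.1,0],[0,0,0,0,-1.1,-0.1,0],[0,0,0,0,-1.1,-0.2,0],[0,0,0,0,-1.1,-0.3,0],[0,0,0,0,-1.0,-0.4,0],[0,0,0,0,-1.0,-0.5,0],[0,0,0,0,-0.9,-0.6,0],[0,0,0,0,-0.7,-0.5,0],[0,0,0,0,-0.3,-0.3,0],[0,0,0,0,0,0,0]]]'

```text
time: 5.15
tool_pos: [0.5072, 0.1822, 0.0426]
tcp_rot: [2.211, 0.001, -2.228]
wrist_force: [-0.4, -0.7, -0.4]
width: -0.002
```

Run:
```python
from h import *
where()
p,_=bot.read_camera("scene");cv2.imwrite("pics/s2.png",cv2.resize(p[130:310,150:360],None,fx=3,fy=3,interpolation=cv2.INTER_CUBIC))
```

```text
t 5.15 pos [0.5072 0.1822 0.0426] r 0.1202 ang 129.8 F [-0.4 -0.7 -0.4]
[[-0.008, 0.002, -1.0], [-0.002, -1.0, -0.002], [-1.0, 0.002, 0.008]]
```

View pics/s2.png

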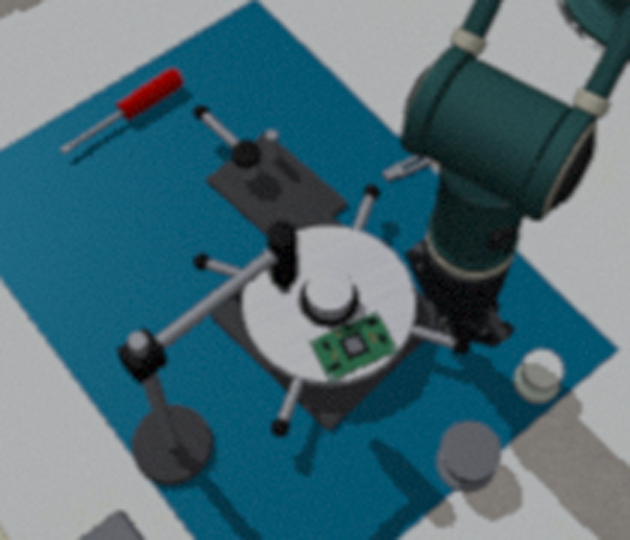

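arm_command --series '[[[0,0,0,0,0.4,0.4,0],[0,0,0,-3,0,0.3,0],[0,0,0,-3,0.5,0.3,0],[0,0,0,-1,3,1,0],[0,0,0,0,3.5,0,0],[0,0,0,0,3.5,0,0],[0,0,0,0,3.5,-1,0],[0,0,0,0,2.5,-2,0],[0,0,0,0,0,-1,0],[0,0,0,0,0,0,0]]]'

```text
time: 6.2
tool_pos: [0.5237, 0.0041, 0.1165]
tcp_rot: [2.215, -0.002, -2.227]
wrist_force: [0.3, 0.5, -0.2]
width: -0.003
```

Run:
```python
from h import *
where()
p,_=bot.read_camera("scene");cv2.imwrite("pics/s3.png",cv2.resize(p[130:310,150:360],None,fx=3,fy=3,interpolation=cv2.INTER_CUBIC))
for u,v in((372,190),(201,261)):
    P=ray("scene",u/3+149.7,v/3+129.7,.036)[:2]-A;print(np.hypot(*P),np.degrees(np.arctan2(P[1],P[0]))%360)
```

```text
t 6.2 pos [0.5237 0.0041 0.1165] r 0.1049 ang 234.8 F [ 0.3  0.5 -0.2]
[[-0.005, -0.001, -1.0], [-0.001, -1.0, 0.001], [-1.0, 0.001, 0.005]]
0.1392365481020934 211.701958851615
0.13762391951259362 300.885154898144
```

View pics/s3.png

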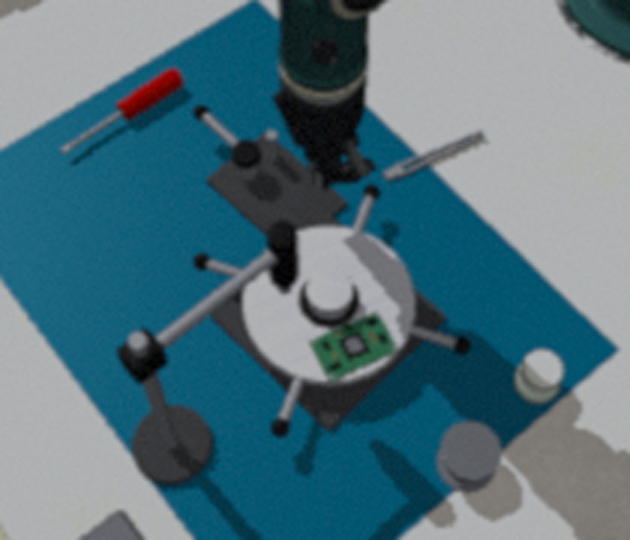

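arm_command --series '[[[0,0,0,3,0.2,0.3,0],[0,0,0,2,0,0,0],[0,0,0,1.5,0,0,0],[0,0,0,0.5,0,0,0],[0,0,0,0,0,0,0]]]'

```text
time: 6.75
tool_pos: [0.5162, 0.007, 0.0446]
tcp_rot: [2.21, 0.005, -2.228]
wrist_force: [-0.5, -0.2, -0.7]
width: -0.006
```

Run:
```python
from h import *
where()
```

```text
t 6.75 pos [0.5162 0.007  0.0446] r 0.1071 ang 230.7 F [-0.5 -0.2 -0.7]
[[-0.008, 0.005, -1.0], [0.0, -1.0, -0.005], [-1.0, -0.0, 0.008]]
```

arm_command --series '[[[0,0,0,0,-0.6,0.7,0],[0,0,0,0,-0.75,0.7,0],[0,0,0,0,-0.8,0.6,0],[0,0,0,0,-0.9,0.55,0],[0,0,0,0,-0.95,0.45,0],[0,0,0,0,-0.95,0.35,0],[0,0,0,0,-1.0,0.25,0],[0,0,0,0,-1.0,0.15,0],[0,0,0,0,-1.0,0.05,0]]]'

```text
time: 7.65
tool_pos: [0.4776, 0.0932, 0.0493]
tcp_rot: [2.22, 0.006, -2.216]
wrist_force: [1.1, -1.3, 0.1]
width: -0.004
```

Run:
```python
from h import *
where()
```

```text
t 7.65 pos [0.4776 0.0932 0.0493] r 0.1065 ang 178.2 F [ 1.1 -1.3  0.1]
[[0.002, 0.006, -1.0], [-0.0, -1.0, -0.006], [-1.0, 0.001, -0.002]]
```

arm_command --series '[[[0,0,0,0.4,-0.8,0,0],[0,0,0,0,-0.7,-0.1,0],[0,0,0,0,-0.6,-0.15,0],[0,0,0,0,-0.5,-0.15,0],[0,0,0,0,-0.4,-0.15,0],[0,0,0,0,-0.2,-0.1,0],[0,0,0,0,0,0,0]]]'

```text
time: 8.35
tool_pos: [0.4834, 0.1293, 0.0438]
tcp_rot: [2.215, 0.007, -2.219]
wrist_force: [0.1, -0.4, 0.2]
width: -0.002
```

Run:
```python
from h import *
where()
for n in("scene","top"):
    p,_=bot.read_camera(n);cv2.imwrite(f"pics/{n}4.png",p)
    p=p[130:310,150:360] if n=="scene" else p[120:240,170:330]
    cv2.imwrite(f"pics/{n}4z.png",cv2.resize(p,None,fx=3 if n=="scene" else 4,fy=3 if n=="scene" else 4,interpolation=cv2.INTER_CUBIC))
```

```text
t 8.35 pos [0.4834 0.1293 0.0438] r 0.1081 ang 158.6 F [ 0.1 -0.4  0.2]
[[-0.002, 0.008, -1.0], [-0.001, -1.0, -0.008], [-1.0, 0.001, 0.002]]
```

View pics/scene4z.png

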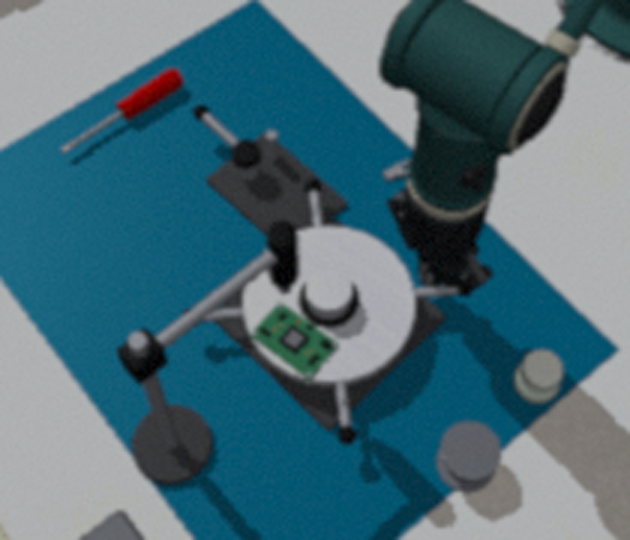

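View pics/top4z.png

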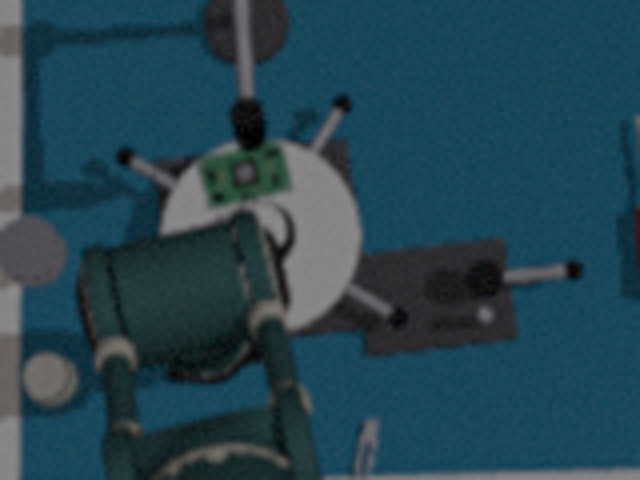

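```bash
cat >> h.py <<'E'
def angle(img,seeds,n="top",prn=True):
    out=[]
    for u,v in seeds:
        for _ in range(3): u,v=dark(img,u,v)
        d=ray(n,u,v,.036)[:2]-A;a=np.degrees(np.arctan2(d[1],d[0]))
        out.append(a%90)
        print(n,round(u,1),round(v,1),"r",np.hypot(*d).round(4),"ang",round(a,2),"mod90",round(a%90,2))
    print("mean",np.mean(out),"target 47.65")
    return np.mean(out)
E
python3 - <<'E'
from h import *
angle(cv2.imread("pics/top4.png"),[(x/4+169.6,y/4+119.6) for x,y in((126,157),(342,103),(399,317))])
angle(cv2.imread("pics/scene4.png"),[(x/3+149.7,y/3+129.7) for x,y in((315,186),(346,434))],"scene")
E
```

```text
top 200.7 158.8 r 0.1364 ang 57.82 mod90 57.82
top 255.2 145.4 r 0.1369 ang -32.38 mod90 57.62
top 269.3 199.3 r 0.1374 ang -122.54 mod90 57.46
mean 57.629630323656606 target 47.65
scene 254.0 191.2 r 0.1391 ang -122.36 mod90 57.64
scene 265.4 274.6 r 0.1352 ang 57.33 mod90 57.33
mean 57.48632621262479 target 47.65
```

arm_command --series '[[[0,0,0,0,-0.3,-0.12,0],[0,0,0,0,-0.3,-0.12,0],[0,0,0,0,-0.25,-0.12,0],[0,0,0,0,-0.2,-0.1,0],[0,0,0,0,-0.15,-0.08,0],[0,0,0,0,-0.1,-0.05,0],[0,0,0,0,0,0,0]]]'

```text
time: 9.15
tool_pos: [0.4892, 0.1424, 0.0436]
tcp_rot: [2.214, 0.005, -2.22]
wrist_force: [0.2, -1.8, -0.7]
width: -0.0
```

Run:
```python
from h import *
where()
a=np.radians(-8)
R=np.array([[np.cos(a),-np.sin(a)],[np.sin(a),np.cos(a)]])
def sd(n,pts):
    return [proj(n,np.r_[A+R@(ray(n,u,v,.036)[:2]-A),.036]) for u,v in pts]
p,_=bot.read_camera("top");cv2.imwrite("pics/top5.png",p);angle(p,sd("top",[(200.7,158.8),(255.2,145.4),(269.3,199.3)]))
p,_=bot.read_camera("scene");cv2.imwrite("pics/scene5.png",p);angle(p,sd("scene",[(254,191.2),(265.4,274.6)]),"scene")
```

```text
t 9.15 pos [0.4892 0.1424 0.0436] r 0.1085 ang 151.0 F [ 0.2 -1.8 -0.7]
[[-0.003, 0.006, -1.0], [-0.002, -1.0, -0.006], [-1.0, 0.002, 0.003]]
top 203.6 154.7 r 0.1366 ang 50.47 mod90 50.47
top 259.4 148.1 r 0.1372 ang -39.74 mod90 50.26
top 266.6 203.4 r 0.1378 ang -129.48 mod90 50.52
mean 50.41770151991352 target 47.65
scene 258.8 191.1 r 0.1389 ang -128.55 mod90 51.45
scene 259.3 274.9 r 0.1352 ang 50.24 mod90 50.24
mean 50.846861795402624 target 47.65
```

arm_command --series '[[[0,0,0,0,-0.12,-0.07,0],[0,0,0,0,-0.12,-0.07,0],[0,0,0,0,-0.1,-0.06,0],[0,0,0,0,-0.06,-0.04,0],[0,0,0,0,-0.02,0,0],[0,0,0,0,0,0,0]]]'

```text
time: 9.85
tool_pos: [0.4914, 0.1466, 0.0435]
tcp_rot: [2.214, 0.005, -2.221]
wrist_force: [-0.1, 0.1, -0.3]
width: -0.0
```

Run:
```python
from h import *
where()
a=np.radians(-2.5)
R=np.array([[np.cos(a),-np.sin(a)],[np.sin(a),np.cos(a)]])
def sd(n,pts):
    return [proj(n,np.r_[A+R@(ray(n,u,v,.036)[:2]-A),.036]) for u,v in pts]
p,_=bot.read_camera("top");cv2.imwrite("pics/top6.png",p);angle(p,sd("top",[(203.6,154.7),(259.4,148.1),(266.6,203.4)]))
p,_=bot.read_camera("scene");cv2.imwrite("pics/scene6.png",p);angle(p,sd("scene",[(258.8,191.1),(259.3,274.9)]),"scene")
```

```text
t 9.85 pos [0.4914 0.1466 0.0435] r 0.1087 ang 148.5 F [-0.1  0.1 -0.3]
[[-0.003, 0.006, -1.0], [-0.002, -1.0, -0.006], [-1.0, 0.002, 0.003]]
top 204.5 153.4 r 0.137 ang 48.19 mod90 48.19
top 260.6 149.1 r 0.1371 ang -41.99 mod90 48.01
top 265.4 204.8 r 0.1378 ang -132.07 mod90 47.93
mean 48.04481922633199 target 47.65
scene 260.8 191.2 r 0.1383 ang -131.16 mod90 48.84
scene 257.3 274.8 r 0.1351 ang 47.9 mod90 47.9
mean 48.36946806044138 target 47.65
```

arm_command --series '[[[0,0,0,0,0.6,0.4,0],[0,0,0,-2,0.5,0.3,0],[0,0,0,-3,0,0,0],[0,0,0,-3,0,0,0],[0,0,0,0,4,0.5,0],[0,0,0,0,4.5,0,0],[0,0,0,0,4.5,0,0],[0,0,0,0,4.5,0,0],[0,0,0,0,4.5,0,0],[0,0,0,0,4,0,0]]]'

```text
time: 10.95
tool_pos: [0.4802, -0.1293, 0.1282]
tcp_rot: [2.216, 0.019, -2.211]
wrist_force: [0.5, 0.9, 0.5]
width: 0.002
```

arm_command --series '[[[0,0,0,0,3,0,0],[0,0,0,0,0,0,0]]]'

```text
time: 11.15
tool_pos: [0.4801, -0.1652, 0.1288]
tcp_rot: [2.221, 0.011, -2.211]
wrist_force: [0.2, 0.0, 0.1]
width: 0.004
```

Run:
```python
from h import *
where()
sd=lambda n:[proj(n,np.r_[pol(.136,48+90*k),.036]) for k in range(4)]
p,_=bot.read_camera("top");cv2.imwrite("pics/top7.png",p);angle(p,sd("top"))
cv2.imwrite("pics/top7z.png",cv2.resize(p[110:250,160:350],None,fx=4,fy=4,interpolation=cv2.INTER_CUBIC))
p,_=bot.read_camera("scene");cv2.imwrite("pics/scene7.png",p);angle(p,[sd("scene")[i] for i in(0,1,2)],"scene")
cv2.imwrite("pics/scene7z.png",cv2.resize(p[130:310,150:360],None,fx=3,fy=3,interpolation=cv2.INTER_CUBIC))
```

```text
t 11.15 pos [ 0.4801 -0.1652  0.1288] r 0.2755 ang 247.8 F [0.2 0.  0.1]
[[0.004, 0.011, -1.0], [-0.001, -1.0, -0.011], [-1.0, 0.001, -0.004]]
top 204.6 153.4 r 0.1368 ang 48.18 mod90 48.18
top 208.2 209.0 r 0.1366 ang 138.18 mod90 48.18
top 265.4 205.2 r 0.1386 ang -132.53 mod90 47.47
top 260.7 149.2 r 0.1371 ang -42.19 mod90 47.81
mean 47.90999441890996 target 47.65
scene 257.3 274.8 r 0.1351 ang 47.88 mod90 47.88
scene 305.4 232.5 r 0.136 ang 138.37 mod90 48.37
scene 261.0 191.1 r 0.1386 ang -131.43 mod90 48.57
mean 48.271419706154596 target 47.65
```

View pics/top7z.png

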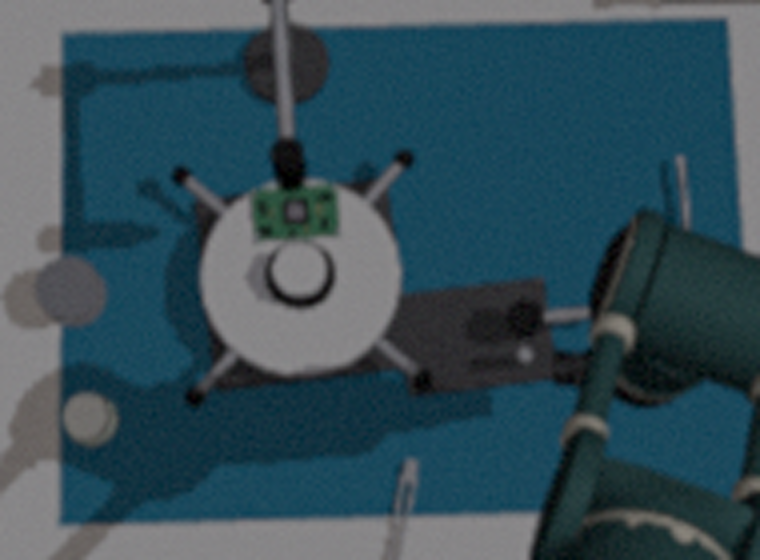

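View pics/scene7z.png

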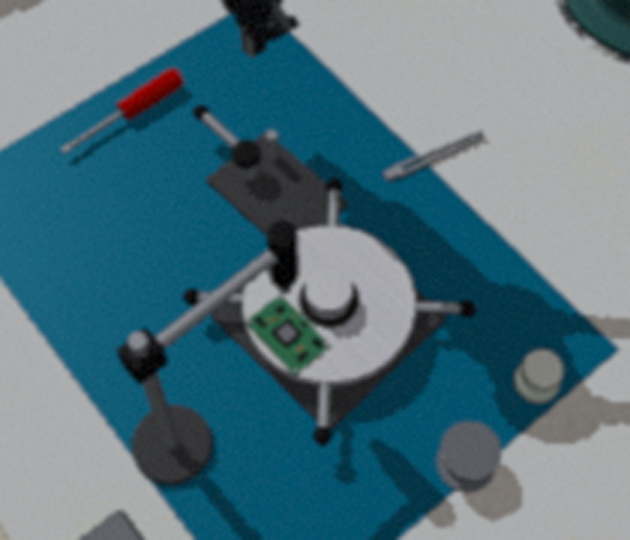

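arm_command --series '[[[0,0,0,0,-0.8,-3,0],[0,0,0,0,-0.5,-3.2,0],[0,0,0,0,0,-2.8,0],[0,0,0,0,0,0,0]]]'

```text
time: 11.65
tool_pos: [0.5697, -0.1421, 0.1274]
tcp_rot: [2.217, 0.021, -2.216]
wrist_force: [-0.4, 0.1, 0.5]
width: 0.001
```

Run:
```python
from h import *
where()
P=ray("top",297/4+159.6,211/4+109.6,.046);d=P[:2]-A;print("chip",d,np.degrees(np.arctan2(d[1],d[0])))
P=ray("scene",287/3+149.7,333/3+129.7,.046);d=P[:2]-A;print("chip",d,np.degrees(np.arctan2(d[1],d[0])))
```

```text
t 11.65 pos [ 0.5697 -0.1421  0.1274] r 0.2324 ang 266.5 F [-0.4  0.1  0.5]
[[0.0, 0.014, -1.0], [0.004, -1.0, -0.014], [-1.0, -0.004, -0.0]]
chip [0.05491976 0.00136891] 1.4278349467963312
chip [0.05513427 0.00240723] 2.500020658296571
```

arm_command --series '[[[0,0,0,1,0.7,-0.5,0],[0,0,0,3,0,0,0],[0,0,0,2,0,0,0],[0,0,0,1.3,0,0,0],[0,0,0,0.5,0,0,0],[0,0,0,0,0,0,0]]]'

```text
time: 12.25
tool_pos: [0.5718, -0.1445, 0.0442]
tcp_rot: [2.21, 0.03, -2.218]
wrist_force: [-0.2, 0.4, -0.9]
width: -0.001
```

Run:
```python
from h import *
where()
p,_=bot.read_camera("scene")
cv2.imwrite("pics/s8.png",cv2.resize(p[110:230,160:320],None,fx=4,fy=4,interpolation=cv2.INTER_CUBIC))
```

```text
t 12.25 pos [ 0.5718 -0.1445  0.0442] r 0.2346 ang 267.0 F [-0.2  0.4 -0.9]
[[-0.003, 0.021, -1.0], [0.006, -1.0, -0.021], [-1.0, -0.006, 0.003]]
```

View pics/s8.png

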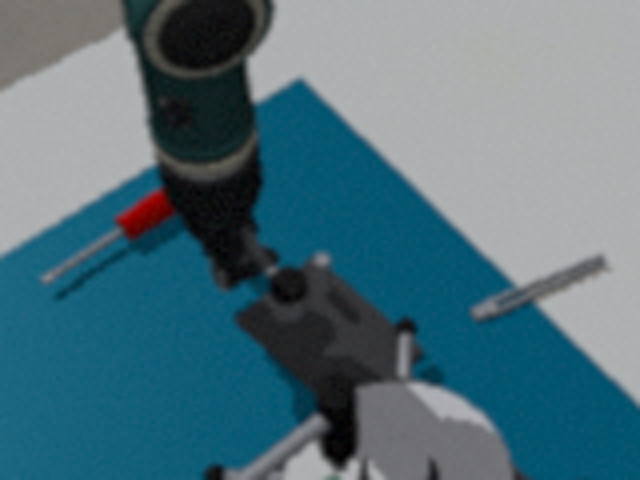

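arm_command --series '[[[0,0,0,0,0.2,0.7,0],[0,0,0,0,0.2,0.7,0],[0,0,0,0,0.1,0.7,0],[0,0,0,0,0,0.7,0],[0,0,0,0,0,0.7,0],[0,0,0,0,-0.15,0.7,0],[0,0,0,0,-0.2,0.6,0],[0,0,0,0,-0.25,0.5,0]]]'

```text
time: 13.1
tool_pos: [0.5204, -0.1467, 0.0502]
tcp_rot: [2.225, 0.024, -2.2]
wrist_force: [2.6, 0.1, 0.1]
width: 0.002
```

Run:
```python
from h import *
where()
p,_=bot.read_camera("scene")
cv2.imwrite("pics/s9.png",cv2.resize(p[110:230,160:320],None,fx=4,fy=4,interpolation=cv2.INTER_CUBIC))
```

```text
t 13.1 pos [ 0.5204 -0.1467  0.0502] r 0.245 ang 254.9 F [2.6 0.1 0.1]
[[0.011, 0.019, -1.0], [0.002, -1.0, -0.019], [-1.0, -0.002, -0.011]]
```

View pics/s9.png

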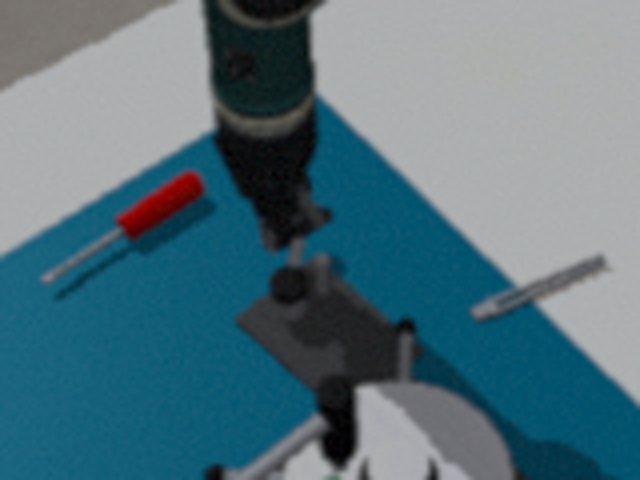

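arm_command --series '[[[0,0,0,0.3,-0.2,0.5,0],[0,0,0,0,-0.3,0.5,0],[0,0,0,0,-0.4,0.4,0],[0,0,0,0,-0.4,0.4,0],[0,0,0,0,-0.3,0.2,0]]]'

```text
time: 13.65
tool_pos: [0.4994, -0.1318, 0.0473]
tcp_rot: [2.225, 0.021, -2.194]
wrist_force: [7.2, -14.5, -6.4]
width: 0.0
```

Run:
```python
from h import *
where()
p,_=bot.read_camera("scene")
cv2.imwrite("pics/s10.png",cv2.resize(p[110:230,160:320],None,fx=4,fy=4,interpolation=cv2.INTER_CUBIC))
```

```text
t 13.65 pos [ 0.4994 -0.1318  0.0473] r 0.2373 ang 249.1 F [  7.2 -14.5  -6.4]
[[0.014, 0.021, -1.0], [-0.002, -1.0, -0.021], [-1.0, 0.003, -0.014]]
```

View pics/s10.png

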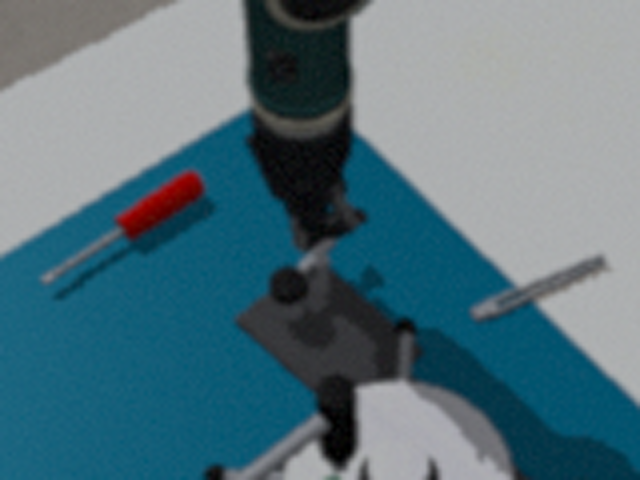

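arm_command --series '[[[0,0,0,0,-0.05,0,0],[0,0,0,0,0,0,0]]]'

```text
time: 13.9
tool_pos: [0.4996, -0.1328, 0.0471]
tcp_rot: [2.224, 0.018, -2.189]
wrist_force: [1.8, -2.1, -0.5]
width: -0.002
```

arm_command --series '[[[0,0,0,0,0.6,-0.2,0],[0,0,0,0,0.8,0,0],[0,0,0,-3,0.5,0,0],[0,0,0,-4,0,0,0],[0,0,0,-4,2,0,0],[0,0,0,-2,4,0,0],[0,0,0,0,4,0,0],[0,0,0,0,4,0,0],[0,0,0,0,3,0,0],[0,0,0,0,0,0,0]]]'

```text
time: 14.9
tool_pos: [0.4973, -0.3264, 0.1784]
tcp_rot: [2.208, 0.032, -2.21]
wrist_force: [-0.4, 0.1, 0.0]
width: 0.004
```

Run:
```python
from h import *
where()
sd=lambda n:[proj(n,np.r_[pol(.136,48+90*k),.036]) for k in range(4)]
p,_=bot.read_camera("top");cv2.imwrite("pics/top11.png",p);angle(p,sd("top"))
cv2.imwrite("pics/top11z.png",cv2.resize(p[110:250,160:350],None,fx=4,fy=4,interpolation=cv2.INTER_CUBIC))
p,_=bot.read_camera("scene");angle(p,[sd("scene")[i] for i in(0,1,2)],"scene")
cv2.imwrite("pics/s11.png",cv2.resize(p[110:290,160:370],None,fx=3.5,fy=3.3,interpolation=cv2.INTER_CUBIC))
```

```text
t 14.9 pos [ 0.4973 -0.3264  0.1784] r 0.4252 ang 258.2 F [-0.4  0.1  0. ]
[[-0.001, 0.027, -1.0], [0.002, -1.0, -0.027], [-1.0, -0.002, 0.001]]
top 204.6 153.6 r 0.1365 ang 48.33 mod90 48.33
top 208.3 209.0 r 0.1363 ang 138.22 mod90 48.22
top 265.8 204.7 r 0.1384 ang -131.65 mod90 48.35
top 260.7 149.2 r 0.137 ang -42.21 mod90 47.79
mean 48.17307236307035 target 47.65
scene 257.3 274.8 r 0.135 ang 47.87 mod90 47.87
scene 305.4 232.5 r 0.1359 ang 138.41 mod90 48.41
scene 260.0 191.6 r 0.1368 ang -130.12 mod90 49.88
mean 48.71982326095479 target 47.65
```

View pics/s11.png

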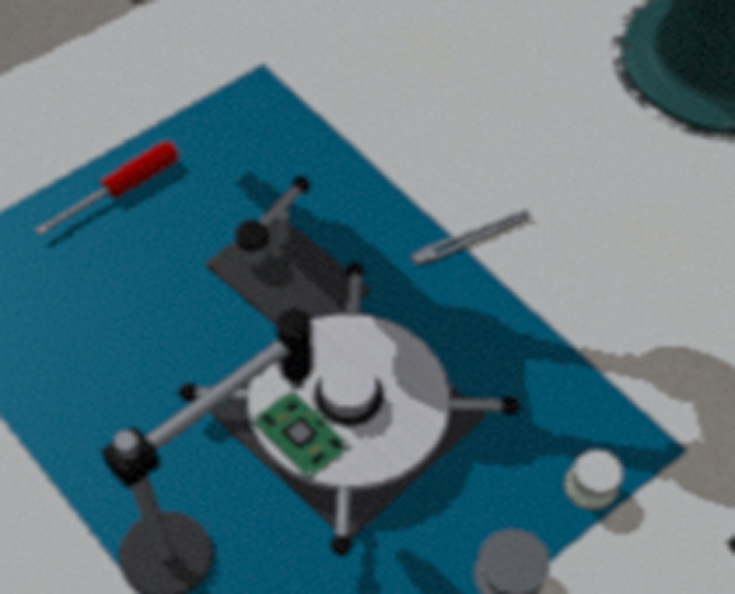

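View pics/top11z.png

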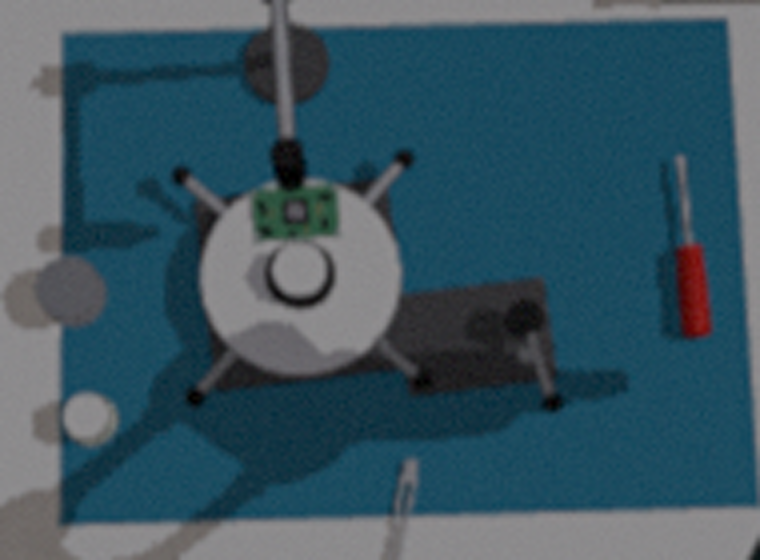

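Run:
```python
from h import *
t=cv2.imread("pics/top11.png");t0=cv2.imread("pics/top0.png")
u,v=553/4+159.6,402/4+109.6
for _ in range(3):u,v=dark(t,u,v)
P=ray("top",u,v,.04)[:2];P0=np.array([.54738,-.17564])
print(P, "scene tip",ray("scene",301/3.5+159.6,185/3.3+109.6,.04))
# pivot: 75mm from both tips
m=(P+P0)/2;c=P-P0;L=np.hypot(*c);n=np.array([-c[1],c[0]])/L
h=np.sqrt(.075**2-L*L/4)
for s in(1,-1):
    C=m+s*h*n;a=np.degrees([np.arctan2(*(q-C)[::-1]) for q in(P0,P)])%360;print(C,a,np.radians(a[0]-a[1]))
for C in([.5408,-.0991],[.545,-.0974],[.543,-.098]):
    a=np.degrees([np.arctan2(*(q-np.array(C))[::-1]) for q in(P0,P)])%360;print(a,np.radians(a[0]-a[1]),np.hypot(*(P-C)))
pin=np.array([.5095,-.099]);print(np.degrees(np.arctan2(*(pin-np.array([.543,-.098]))[::-1]))%360)
```

```text
[ 0.47027238 -0.12031509] scene tip [ 0.47004529 -0.1204144   0.04      ]
[ 0.47496691 -0.19516802] [15.09223434 93.58869904] -1.370021760272503
[ 0.54268547 -0.10078707] [273.58869904 195.09223434] 1.370021760272503
[274.91352977 196.74157271] 1.3643580334747767 0.07364933999307427
[271.7423558  197.04806495] 1.3036613078561006 0.07816213021760263
[273.22887422 197.05763923] 1.3294388459032496 0.07607410867439512
181.70981404414152
```

```bash
python3 -c "
from workcell import bot
print(bot.finish_job(), bot.read_state()['time'])"
```

```text
the job is handed in; nothing more can be done
the job is handed in; nothing more can be done
```

I turned the holder clockwise with two pushes on its spokes, then a small nudge, so the chip sits under the lens. After that I pushed the brake lever to its end stop and backed the arm clear. I handed the job in at about 15 s of the 69 s allowed.

**Chip under lens:**
- The four spoke balls in the top view put the turntable at 47.9° just before the brake push and 48.2° at the last check. The target is 47.65°, so by these the chip is about 0.2 to 0.5 mm off, within the 2 mm camera calibration.
- The scene camera disagreed, reading 48.3° and then 48.7°. The last figure is pulled up by one ball that read 49.9°.
- A direct look at the chip before the brake push gave 1.4° from the top camera and 2.5° from the scene camera. The lens is at about 2.65°, so these put the chip up to about 1.2 mm off, on the opposite side to the spoke readings.

**Brake:**
- When I reached the end, the push force rose from about 2 N to about 17 N.
- The finger was touching the lever, about 12 mm clear of the stop pin.
- The lever swept about 1.30 to 1.37 rad and now points about 197°, roughly towards the robot. That matches resting on the pin if it started at about 0.03 to 0.1 rad.
- I did not measure the lever's exact joint angle.

**Everything else:** The pot is still standing in the middle of the turntable. In the last pictures the jar, reel, tweezers, screwdriver and microscope look where they were. The phone and cup were outside those cropped views, and the arm never went near them. The arm was touching nothing at hand-in.

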